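Release a vial from the two-lane dispenser

TASK

The small bench dispenser holds one glass vial in each of its two sloping lanes, each behind a gate that a rocking lever lifts. With the fingertips, press down the outer end of the lever of the lane that ends over the open plastic tub, so that its vial rolls out and comes to rest in the tub; then let the lever come back up. Do not touch the vials or pick anything up, keep the other lane shut with its vial in it, and leave the tub and the things standing around where they are.

Things in the scene. Friction and masses are not known exactly. Their poses are not given: they have to be found in the camera images.
- dispenser: two-lane vial dispenser of sheet aluminium, fixed to the worktop, body 205 mm wide (y), 135 mm deep (x), 130 mm high at the rear. Origin at the middle of its footprint on the worktop; -x is the front where the lanes end, toward the robot; y to the left seen from the robot, z up. Lanes run down to the front side by side, centred at y = +55 mm (left) and -55 mm (right), 70 mm wide; a lever stands out at each side
- left_exit (a point): middle of the front lip of the left lane's floor, 64 mm above the worktop
- right_exit (a point): middle of the front lip of the right lane's floor, 64 mm above the worktop
- left_pad (a point): centre of the upper face of the black press pad (28 mm along the dispenser's x, 26 mm along the lever) on the outer end of the left lever. It moves with the lever: about 139 mm above the worktop at rest, about 89 mm when pressed right down; 82 mm outward of the lever's pivot, nothing beneath it; the inner end rises meanwhile to about 150 mm above the worktop. The point's axes are the lever's: at rest they are those of the dispenser, its x along the hinge
- right_pad (a point): centre of the upper face of the black press pad (28 mm along the dispenser's x, 26 mm along the lever) on the outer end of the right lever. It moves with the lever: about 139 mm above the worktop at rest, about 89 mm when pressed right down; 82 mm outward of the lever's pivot, nothing beneath it; the inner end rises meanwhile to about 150 mm above the worktop. The point's axes are the lever's: at rest they are those of the dispenser, its x along the hinge
- left_lever (a joint): rocking angle of the left lever, rad: 0 at rest (pad up, gate shut), 0.6 at its stop (pad pressed right down, gate fully up). The hinge pin lies along the dispenser's x axis at x = -50 mm, y = 100 mm, 110 mm high. A spring returns it to 0: the pad needs 2 to 6 N. The vial can pass from about 0.35 on, more surely near the stop
- right_lever (a joint): rocking angle of the right lever, rad: 0 at rest (pad up, gate shut), 0.6 at its stop (pad pressed right down, gate fully up). The hinge pin lies along the dispenser's x axis at x = -50 mm, y = -100 mm, 110 mm high. A spring returns it to 0: the pad needs 2 to 6 N. The vial can pass from about 0.35 on, more surely near the stop
- left_vial: capped glass vial, a 17 mm thick, 62 mm long cylinder, lying crosswise in the left lane, held back by that lane's gate. Origin at the centre of the vial's flat bottom end, z along the vial to its cap; at the start the vial lies along the dispenser's y axis. It rolls freely once the gate is up
- right_vial: capped glass vial, a 17 mm thick, 62 mm long cylinder, lying crosswise in the right lane, held back by that lane's gate. Origin at the centre of the vial's flat bottom end, z along the vial to its cap; at the start the vial lies along the dispenser's y axis. It rolls freely once the gate is up
- left_vial_mid (a point): middle of the left vial, on its axis
- right_vial_mid (a point): middle of the right vial, on its axis
- tub: open clear plastic tub, 128 x 132 mm, 51 mm high, loose, standing under the lip of one of the two lanes (left or right, it varies): its centre is at about y = +58 or -58 mm and x = -114 mm in the dispenser's frame. Origin at the centre of its underside, z up
- timer: bench timer, 62 x 66 x 20 mm, loose, lying in front of the other lane. Origin at the centre of its underside
- dropper_bottle: small dropper bottle, 28 mm thick, 74 mm high, upright bystander. Origin at the centre of its underside
- sample_cell: square clear open sample cell, 28 x 28 x 66 mm, upright bystander. Origin at the centre of its underside
- tape_roll: roll of masking tape lying flat, 96 mm across, 25 mm high, bystander. Origin at the centre of its underside
Mind the look-alikes: they are no part of the job. Leave any red look-alike of the tub alone.

How it is judged (in metres and radians):
On the way, in this order (a step that is already met when the one before it is completed fails the run):
1. the lever of the lane over the tub is pressed down, its gate rising (((y of tub in the frame of dispenser above 0 m and value of joint left_lever above 0.28 rad) or (y of tub in the frame of dispenser below 0 m and value of joint right_lever above 0.28 rad))).
2. its vial has rolled into the tub (((y of tub in the frame of dispenser above 0 m and x of left_vial_mid in the frame of tub between -0.054 and 0.054 m and y of left_vial_mid in the frame of tub between -0.056 and 0.056 m and z of left_vial_mid in the frame of tub between 0 and 0.042 m) or (y of tub in the frame of dispenser below 0 m and x of right_vial_mid in the frame of tub between -0.054 and 0.054 m and y of right_vial_mid in the frame of tub between -0.056 and 0.056 m and z of right_vial_mid in the frame of tub between 0 and 0.042 m))), for 0.2 s.
At the end, for the whole second after the job is handed in: The vial of the lane over the tub lies at rest inside the tub (its middle between the walls and less than 42 mm above the tub's underside), the other vial lies in its lane, both levers are back up (under 0.06 rad), and the tub stands upright within 30 mm of where it was (((y of tub in the frame of dispenser above 0 m and x of left_vial_mid in the frame of tub between -0.054 and 0.054 m and y of left_vial_mid in the frame of tub between -0.056 and 0.056 m and z of left_vial_mid in the frame of tub between 0 and 0.042 m and x of right_vial_mid in the frame of dispenser between -0.05 and 0.06 m and y of right_vial_mid in the frame of dispenser between -0.075 and -0.035 m and z of right_vial_mid in the frame of dispenser between 0.065 and 0.13 m and linear speed of left_vial below 0.03 m/s and value of joint each of left_lever, right_lever below 0.06 rad and angle between tub's own z axis and vertical below 0.1 rad and distance of tub from where it was at the start of the episode below 0.03 m) or (y of tub in the frame of dispenser below 0 m and x of right_vial_mid in the frame of tub between -0.054 and 0.054 m and y of right_vial_mid in the frame of tub between -0.056 and 0.056 m and z of right_vial_mid in the frame of tub between 0 and 0.042 m and x of left_vial_mid in the frame of dispenser between -0.05 and 0.06 m and y of left_vial_mid in the frame of dispenser between 0.035 and 0.075 m and z of left_vial_mid in the frame of dispenser between 0.065 and 0.13 m and linear speed of right_vial below 0.03 m/s and value of joint each of left_lever, right_lever below 0.06 rad and angle between tub's own z axis and vertical below 0.1 rad and distance of tub from where it was at the start of the episode below 0.03 m))); the robot touches nothing.
It fails at once if the robot touches a vial (contact force between any of left_vial, right_vial and the fingers above 0.3 N or contact force between any of left_vial, right_vial and the arm above 0.3 N).
It fails at once if the lever of the other lane is pressed (beyond 0.15 rad) ((y of tub in the frame of dispenser above 0 m and value of joint right_lever above 0.15 rad) or (y of tub in the frame of dispenser below 0 m and value of joint left_lever above 0.15 rad)).
It fails at once if a vial is lifted (height (world z) of any of left_vial_mid, right_vial_mid above 0.13 m).
It fails at once if the tub is lifted or pushed more than 30 mm (distance of tub from where it was at the start of the episode above 0.03 m).
It fails at once if a bystander is moved more than 25 mm (distance of any of timer, dropper_bottle, sample_cell, tape_roll from where it was at the start of the episode above 0.025 m).
It also fails if it takes over 32 s, if anything falls off the work surface, if the arm or the gripper's body presses on something with over 40 N, if the wrist force passes 120 N, or if a joint passes its speed limit or range.

ROBOT

A 7-joint arm with a two-finger parallel gripper is mounted at the origin on a cart in front of the work surface, level with it; the furniture and walls round the work are solid. World frame = base frame: x ahead of the robot, y to its left, z up, the work surface at z = 0. Lengths are in mm, angles in rad, forces in N, time in s.
With the tool pointing down it reaches from about 400 to 925 mm from the base axis. Payload 5.6 kg.
Tool frame: the origin (TCP) lies on the centre line of the jaws, within the pads' length; the fingertips stand tcp_to_tips ahead of it and the grasp point (between the pads) lies 3 mm ahead of it (tcp_to_tips is the distance from the TCP to the fingertips, in mm); z points along the fingers, y is the direction in which the jaws open and shut (so a half turn about z gives the same grasp; the last joint's range is limited). The gripper opens to 85 mm and grips with 20 to 120 N. Pads are 22 mm wide; open, the fingers measure 114 mm over their backs; the gripper's body (76 mm by 85 mm) begins 54 mm behind the grasp point. The pads swing forward as they close: fully open they stand 13 mm farther back than shut.
Start: joints at [1.302, 0.468, -0.012, 1.603, 0.006, 1.071, -0.056], TCP at [145.484, -633.516, 253.29] pointing down, gripper open.
Joint ranges: [-2.53, 2.53], [-0.31, 2.02], [-1.57, 1.55], [0.28, 2.44], [-1.29, 4.43], [0.15, 1.84], [-2.92, 2.92]. Speed limits (rad/s): [2.57, 2.57, 3.14, 3.14, 3.14, 3.14, 3.14].

INTERFACE

Orientations are given as a rotation vector (axis times angle).
In Python, from plant import * gives the robot as it stands.
- The arm moves only by the tool carry_out, never from a script. Its argument "rows" is text: rows parted by semicolons, each of 7 numbers parted by spaces: the shift along the tool's x, y, z in cm, then the turn, a rotation vector about the tool's x, y, z in rad, then the closure, from -1 (fully open) to 1 (shut), so that 0 is half open. In form: dx dy dz ax ay az jaw; .... A call has 1 to 10 rows; each row is the pose to reach, as a shift and turn from the pose commanded when the call began, along the tool's axes at that moment; what a row does not reach only later rows make up. A row lasts 1/10 s, in which the tool goes at most 50 mm and 8.59 degrees, less where a joint would pass 70% of its speed; a pose out of reach is approached as far as the arm can. A call with a gripper value outside its range is refused whole. The fingers move at their own pace and stop on an object; "grip_force" is the grip in N (left out, the last holds). Time passes only in rows, so rows that repeat a pose let the fingers close. It gives the time, the measured TCP pose, the force and the opening at its end, in the units of the state.
- get_state(): the state, without advancing time (a new reading comes with each control period).
- read_camera(name): name is "side" or "top"; returns a dict with "img" (384x512x3 uint8, blue, green, red), "mtx" (3x3 intrinsics, pixels), "cam_to_world" (4x4, takes a point from camera to world coordinates). Camera axes: x right, y up, looking along -z (the intrinsics and any distortion apply to the point x, -y, -z); pixel columns grow to the right and rows downward; lengths in mm; the calibration is good to about 2 mm. A picture is of the moment at which its call begins. There is no depth.
- finish_job(): hands the job in, once; it reports no verdict.
Trained networks look in a picture, given as the dict that the camera call returned (one of the last four; its "shot" number tells which), for a name from the list of things; names that differ only in an ending like _2 or _b are one class to them, and where a whole thing is asked for, a point or a joint stands for the part that bears it (a point fixed in the world has none). Each returns a list of dicts, best first, with "confidence" (0 to 1); they miss things now and then, are a little off and sometimes report something else, mostly with a low value. They report only what shows in the picture. A call takes as long as a camera call. They do not tell look-alikes from the thing itself.
- spot_in(picture, target): "position" ([column, row] in pixels, amid what is visible of it).
- masks_of(picture, target): "mask" (384x512 bool, what is visible of it) and "position" ([column, row] in pixels, amid what is visible of it).
The state is a dict: "time_s": time; "joint_positions": joint angles; "dq": joint speeds; "joint_torque": joint torques, N m; "position": TCP position; "ee_rot": TCP orientation; "force": force on the tool from outside, world axes, zero at the start; "ft_torque": the same for the moment, N m; "finger_gap": finger opening in mm.
Only numpy, scipy, OpenCV 4.12 (cv2) and the standard library are available. Lean on these libraries where they do the work, as an engineer would, in place of code of your own. Each camera call takes 0.05 s, during which the arm holds its last target.

## Working session

There is one attempt and no reset: what is moved stays moved. The work goes in short steps, Python scripts to look and compute and a tool call to move; the robot and the scene stay as the last step left them, time stands still between calls to the robot, and variables do not carry over. Pictures are saved under pics/ and viewed, and the job is handed in when it is done.

Besides the shell and the picture viewer there is one more tool, called after "Call:" by a JSON object that holds its "op" and its "data". carry_out: Moves the arm, as the interface text tells. Its arguments: {"type":"object","properties":{"rows":{"type":"string"},"grip_force":{"type":"number"}},"required":["rows"]}

```bash
mkdir -p pics
python3 - <<'E'
from plant import *
import cv2,numpy as np
s=get_state();print({k:np.round(v,3) for k,v in s.items()})
for n in("side","top"):
    p=read_camera(n);cv2.imwrite(f"pics/{n}0.png",p["img"]);print(n,p["mtx"].tolist(),np.round(p["cam_to_world"],3).tolist(),[k for k in p])
    for t in("dispenser","tub","timer","left_pad","right_pad","left_vial","right_vial","left_exit","right_exit","dropper_bottle","sample_cell","tape_roll"):
        try: print(t,[(np.round(d["position"]).tolist(),round(d["confidence"],2)) for d in spot_in(p,t)])
        except Exception as e: print(t,e)
E
ls
```

```text
{'time_s': np.float64(0.0), 'joint_positions': array([ 1.302,  0.468, -0.012,  1.604,  0.006,  1.071, -0.056]), 'dq': array([-0.001,  0.   ,  0.001, -0.001, -0.002, -0.   ,  0.   ]), 'joint_torque': array([ 0.0000e+00, -5.3238e+01,  2.1000e-02, -2.5130e+01,  1.1000e-02,
        8.0000e-03, -0.0000e+00]), 'position': array([ 145.331, -632.982,  252.296]), 'ee_rot': array([-3.12e+00, -3.54e-01,  1.00e-03]), 'force': array([0.166, 0.19 , 0.112]), 'ft_torque': array([ 0.018, -0.031,  0.027]), 'finger_gap': np.float64(85.212)}
side [[499.83704445962906, 0.0, 258.8802744257887], [0.0, 499.83704445962906, 189.09554908993414], [0.0, 0.0, 1.0]] [[0.952, 0.204, -0.23, 135.764], [-0.307, 0.584, -0.752, -1296.346], [-0.019, 0.786, 0.618, 1073.349], [0.0, 0.0, 0.0, 1.0]] ['img', 'mtx', 'cam_to_world', 'shot']
dispenser [([285.0, 206.0], 0.7)]
tub [([247.0, 304.0], 0.73)]
timer [([246.0, 239.0], 0.72)]
left_pad [([266.0, 171.0], 0.72)]
right_pad [([268.0, 219.0], 0.45)]
left_vial [([273.0, 191.0], 0.47)]
right_vial []
left_exit [([284.0, 206.0], 0.79)]
right_exit [([286.0, 207.0], 0.82)]
dropper_b
[... 153 characters left out ...]
 [[417.09747101819454, 0.0, 250.18923211094514], [0.0, 417.09747101819454, 188.21512343865126], [0.0, 0.0, 1.0]] [[-0.026, 0.985, -0.17, 255.038], [-1.0, -0.023, 0.02, -111.405], [0.016, 0.171, 0.985, 1538.062], [0.0, 0.0, 0.0, 1.0]] ['img', 'mtx', 'cam_to_world', 'shot']
dispenser [([260.0, 176.0], 0.79)]
tub [([234.0, 201.0], 0.65), ([263.0, 213.0], 0.62), ([347.0, 234.0], 0.56)]
timer [([266.0, 214.0], 0.8)]
left_pad [([225.0, 177.0], 0.46)]
right_pad [([291.0, 193.0], 0.49)]
left_vial []
right_vial []
left_exit [([260.0, 177.0], 0.91), ([226.0, 178.0], 0.53)]
right_exit [([264.0, 175.0], 0.94)]
dropper_bottle [([188.0, 184.0], 0.55)]
sample_cell []
tape_roll [([314.0, 154.0], 0.62)]
pics
```

Run:
```python
import cv2
a=cv2.imread("pics/side0.png");b=cv2.imread("pics/top0.png")
cv2.imwrite("pics/side0c.png",cv2.resize(a[130:340,170:380],None,fx=2.8,fy=2.8,interpolation=cv2.INTER_CUBIC))
cv2.imwrite("pics/top0c.png",cv2.resize(b[120:270,170:370],None,fx=4,fy=4,interpolation=cv2.INTER_CUBIC))
```

```text
(no output)
```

View pics/side0.png

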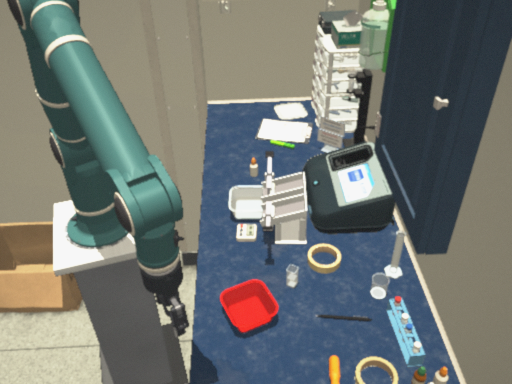

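View pics/side0c.png

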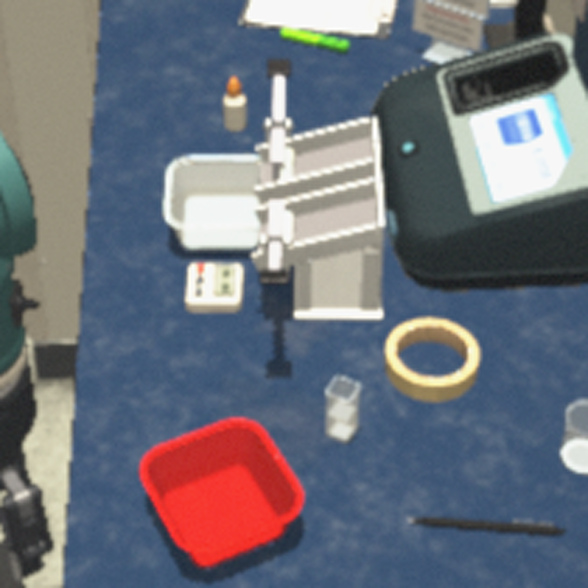

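View pics/top0c.png

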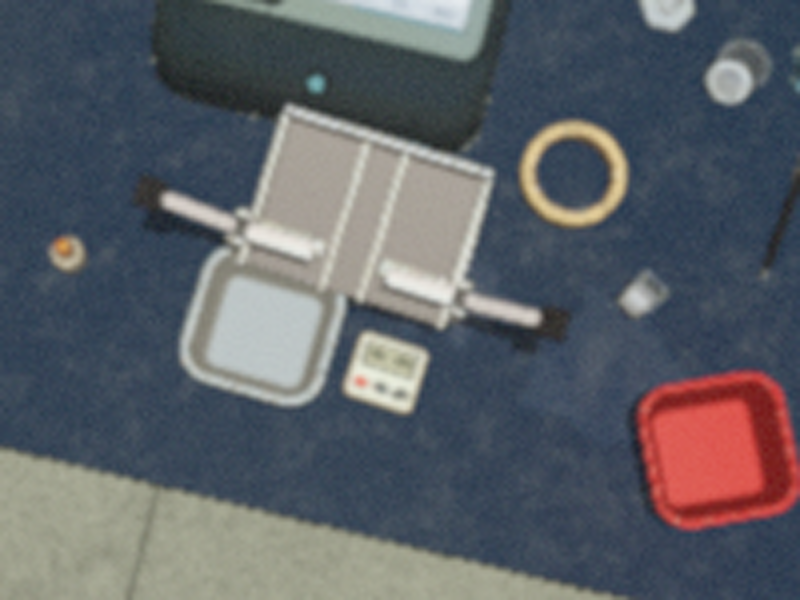

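View pics/top0.png

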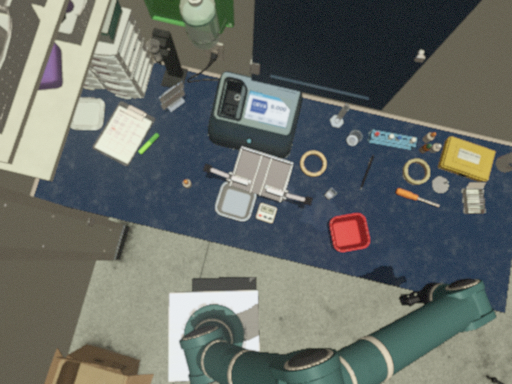

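The top view shows the clear tub at (234,201) under the left lane, with the timer at (266,214) in front of the right lane. The red tub at (350,232) is a look-alike. The left lever's black pad is at about (207,168), and the right pad is at about (308,201) and must not be touched. In the side view the left pad is at about (269,154).

Next I triangulate these points and fit the dispenser's pose.

```bash
cat > h.py <<'E'
import numpy as np
def ray(p,uv):
    K=np.array(p["mtx"]);T=np.array(p["cam_to_world"])
    d=np.linalg.inv(K)@[uv[0],uv[1],1];d=T[:3,:3]@[d[0],-d[1],-d[2]];return T[:3,3],d/np.linalg.norm(d)
def atz(p,uv,z):
    o,d=ray(p,uv);return o+d*(z-o[2])/d[2]
def proj(p,X):
    K=np.array(p["mtx"]);T=np.array(p["cam_to_world"]);c=T[:3,:3].T@(np.array(X)-T[:3,3])
    q=K@[c[0],-c[1],-c[2]];return q[:2]/q[2]
def tri(a,b):
    A=0;B=0
    for o,d in(a,b):
        M=np.eye(3)-np.outer(d,d);A=A+M;B=B+M@o
    return np.linalg.solve(A,B)
E
python3 - <<'E'
from plant import *
import plant
from h import *
from scipy.optimize import least_squares
import cv2
try: print("tips",tcp_to_tips)
except Exception as e: print(e,[k for k in dir(plant) if k[0]!='_'])
t=read_camera("top");s=read_camera("side")
print("tri Lpad",tri(ray(t,(207.5,168)),ray(s,(269.3,154.3))))
print("topLpad@139",atz(t,(207.5,168),139),"sideL",atz(s,(269.3,154.3),139))
print("topRpad",atz(t,(308,200.5),139), "sideR",atz(s,(268,227),139))
L=atz(t,(207.5,168),139)[:2];R=atz(t,(308,200.5),139)[:2];print("sep (364)",np.linalg.norm(L-R))
print("dropper",atz(t,(187,183),60),"tub",atz(t,(234,201),10))
L2=(L+atz(s,(269.3,154.3),139)[:2])/2
yax=(L-R)/np.linalg.norm(L-R);xax=np.array([yax[1],-yax[0]])
c=(L+R)/2+50*xax;print("yaw",np.arctan2(xax[1],xax[0]),"origin",c)
def W(x,y,z):return np.r_[c+x*xax+y*yax,z]
pts=dict(Lpad=(-50,182,139),Rpad=(-50,-182,139),LE=(-67,55,64),RE=(-67,-55,64),bl=(67,102,130),br=(67,-102,130),tub=(-114,58,0))
for n,p in(("top",t),("side",s)):
    im=cv2.resize(p["img"],None,fx=4,fy=4,interpolation=cv2.INTER_CUBIC)
    for k,v in pts.items():
        q=proj(p,W(*v));cv2.circle(im,tuple(np.int32(q*4+2)),5,(255,0,255),2)
        if n=="top":print(k,W(*v).round(0))
    q=proj(p,W(0,0,60))*4
    x0,y0=int(q[0]-350),int(q[1]-280);cv2.imwrite(f"pics/{n}_ov.png",im[max(y0,0):y0+560,max(x0,0):x0+700])
    for k in("left_pad",):
        for d in masks_of(p,k):print(n,d["confidence"],d["mask"].sum(),d["position"], np.argwhere(d["mask"])[:,::-1].min(0),np.argwhere(d["mask"])[:,::-1].max(0))
E
```

```text
tips 22.0
tri Lpad [571.52858862   4.14736374 139.8877668 ]
topLpad@139 [570.46764144   4.42297488 139.        ] sideL [573.26680574   5.51377121 139.        ]
topRpad [ 449.91336651 -335.20343065  139.        ] sideR [ 455.27378481 -329.67340325  139.        ]
sep (364) 360.3878862274915
dropper [534.71709042  85.01620956  60.        ] tub [472.50291915 -81.62163816  10.        ]
yaw -0.3410879467445865 origin [ 557.31006855 -182.11585596]
Lpad [571.   6. 139.]
Rpad [ 449. -337.  139.]
LE [ 513. -108.   64.]
RE [ 476. -212.   64.]
bl [ 655. -108.  130.]
br [ 586. -301.  130.]
tub [469. -89.   0.]
top 0.77 220 [223.9, 175.7] [203 164] [248 184]
side 0.22 2879 [285.0, 207.0] [260 152] [306 244]
side 0.2 589 [321.7, 260.8] [307 244] [340 273]
```

View pics/top_ov.png

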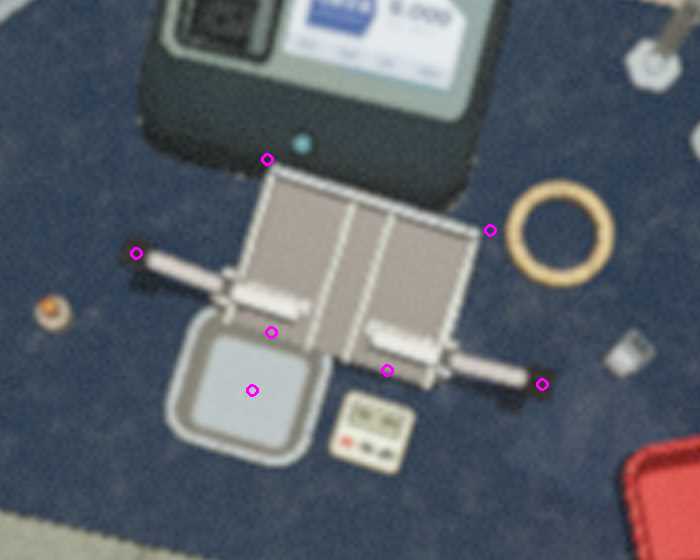

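View pics/side_ov.png

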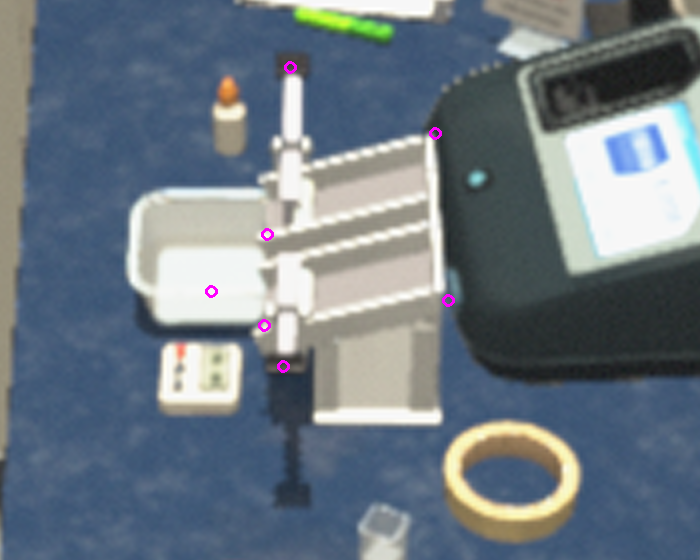

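```bash
cat >> h.py <<'E'
def shift(s,target):
    from scipy.spatial.transform import Rotation as R
    r=R.from_rotvec(s["ee_rot"]);return (r.inv().apply(np.array(target)-s["position"])/10).round(2), r.as_matrix().round(3)
E
python3 - <<'E'
from plant import *
from h import *
s=get_state();print(s["time_s"]);print(*shift(s,(571.5,5,252)));print(shift(s,(360,-310,252))[0])
E
```

```text
1.5
[ 55.81 -52.7    0.13] [[ 0.975  0.224 -0.   ]
 [ 0.224 -0.975 -0.   ]
 [-0.     0.    -1.   ]]
[ 28.15 -26.73   0.13]
```

Call:
{"op": "carry_out", "data": {"rows": "28.1 -26.7 0 0 0 0.56 1;28.1 -26.7 0 0 0 0.56 1;28.1 -26.7 0 0 0 0.56 1;28.1 -26.7 0 0 0 0.56 1;28.1 -26.7 0 0 0 0.56 1;28.1 -26.7 0 0 0 0.56 1;28.1 -26.7 0 0 0 0.56 1;28.1 -26.7 0 0 0 0.56 1;28.1 -26.7 0 0 0 0.56 1;28.1 -26.7 0 0 0 0.56 1"}}

```text
time_s: 2.5
position: [360.0, -310.1, 253.5]
ee_rot: [3.098, -0.519, 0.001]
force: [-0.5, -1.2, -0.7]
finger_gap: -0.2
```

Run:
```python
from plant import *
from h import *
s=get_state();print(s["time_s"],s["position"],s["joint_positions"],s["finger_gap"],tcp_to_tips);print(*shift(s,(571.5,5,240)))
```

```text
2.5 [ 359.96832253 -310.09920728  253.54303386] [ 0.73010649  0.17692031 -0.09981889  2.01267595  0.02206231  0.95234632
 -1.28391915] -0.22592006449347246 22.0
[  9.72 -36.69   1.34] [[ 0.945 -0.326  0.   ]
 [-0.326 -0.945 -0.001]
 [ 0.     0.001 -1.   ]]
```

Call:
{"op": "carry_out", "data": {"rows": "9.7 -36.7 1.3 0 0 0 1;9.7 -36.7 1.3 0 0 0 1;9.7 -36.7 1.3 0 0 0 1;9.7 -36.7 1.3 0 0 0 1;9.7 -36.7 1.3 0 0 0 1;9.7 -36.7 1.3 0 0 0 1;9.7 -36.7 1.3 0 0 0 1;9.7 -36.7 1.3 0 0 0 1;9.7 -36.7 1.3 0 0 0 1;9.7 -36.7 1.3 0 0 0 1"}}

```text
time_s: 3.5
position: [571.7, 2.7, 239.6]
ee_rot: [3.096, -0.525, -0.002]
force: [0.8, -0.4, -0.1]
finger_gap: -0.5
```

Run:
```python
from plant import *
from h import *
import cv2
s=get_state();print(s["time_s"],s["position"],s["joint_positions"],s["force"]);print(*shift(s,(571.5,5,175)))
from scipy.spatial.transform import Rotation as R
tip=s["position"]+R.from_rotvec(s["ee_rot"]).apply([0,0,22])
for n in("top","side"):
    p=read_camera(n);q=proj(p,tip);print(n,q);im=cv2.resize(p["img"],None,fx=4,fy=4,interpolation=cv2.INTER_CUBIC)
    cv2.circle(im,tuple(np.int32(q*4+2)),5,(255,0,255),1);g=proj(p,(571.5,5,139));cv2.circle(im,tuple(np.int32(g*4+2)),5,(0,255,255),1)
    x0,y0=int(q[0]*4-250),int(q[1]*4-250);cv2.imwrite(f"pics/{n}_2.png",im[max(y0,0):y0+560,x0:x0+600])
```

```text
3.5 [571.65498559   2.72942696 239.62655888] [ 0.17859077  0.37528685 -0.30387557  1.79568013  0.13240944  0.9916986
 -2.08480934] [ 0.79863684 -0.44784826 -0.12759352]
[-0.08 -0.22  6.46] [[ 0.944 -0.33  -0.001]
 [-0.33  -0.944 -0.001]
 [-0.001  0.001 -1.   ]]
top [205.96934534 162.3425422 ]
side [268.94801158 134.57463997]
```

View pics/top_2.png

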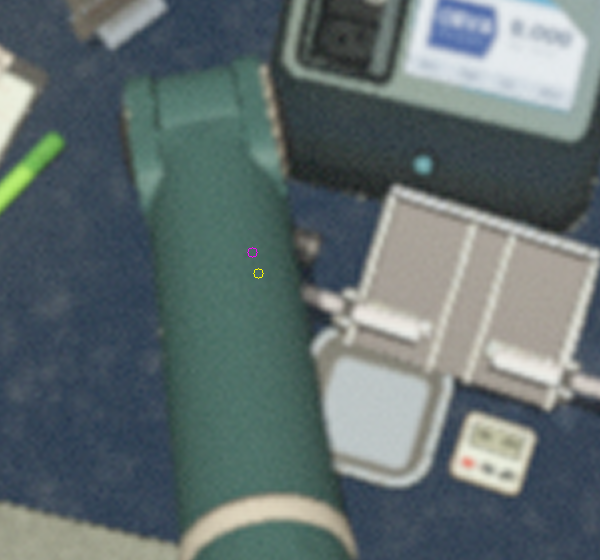

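View pics/side_2.png

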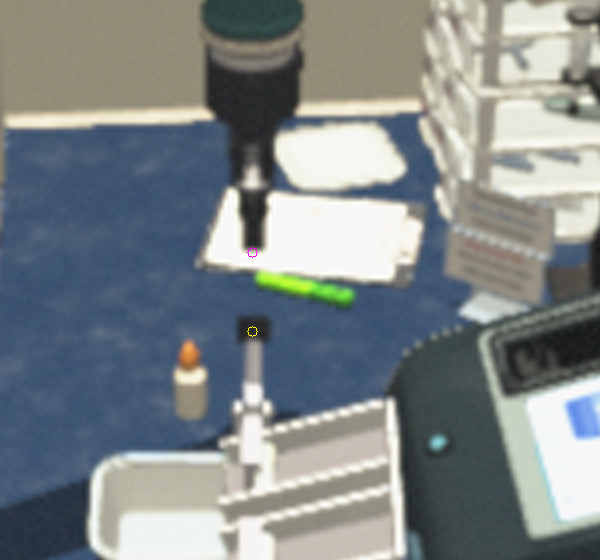

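Call:
{"op": "carry_out", "data": {"rows": "0 -0.4 3.5 0 0 0 1;0 -0.4 6.5 0 0 0 1;0 -0.4 7.0 0 0 0 1;0 -0.4 7.0 0 0 0 1"}}

```text
time_s: 4.0
position: [572.3, 6.6, 169.9]
ee_rot: [3.096, -0.526, -0.003]
force: [0.2, 0.0, 1.3]
finger_gap: -0.1
```

Run:
```python
from plant import *
from h import *
import cv2
s=get_state();print(s["time_s"],s["position"],s["force"])
p=read_camera("side");im=cv2.resize(p["img"][110:230,200:330],None,fx=5,fy=5,interpolation=cv2.INTER_CUBIC);cv2.imwrite("pics/side_3.png",im)
```

```text
4.0 [572.33497547   6.58005875 169.92637215] [0.19339893 0.03714271 1.31244842]
```

View pics/side_3.png

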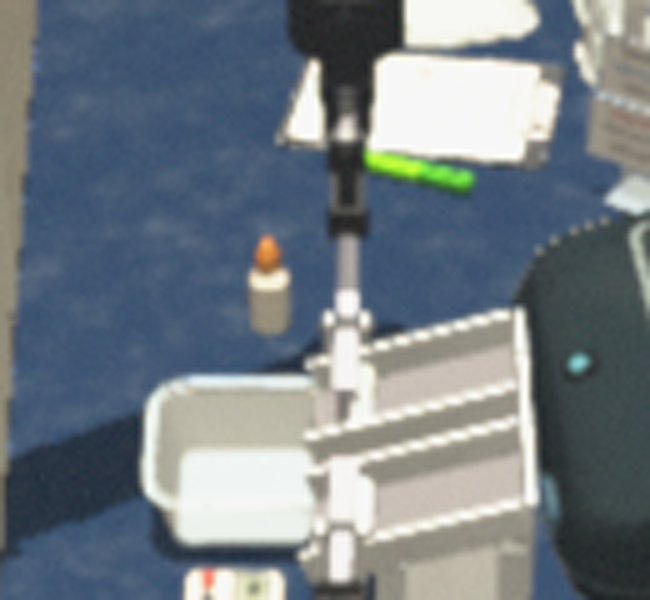

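The fingertips are centred over the left pad at about (345,215) in the crop. I press now.

Call:
{"op": "carry_out", "data": {"rows": "0 0 1 0 0 0 1;0 0 2 0 0 0 1;0 0 3 0 0 0 1;0 0 4 0 0 0 1;0 0 4.7 0 0 0 1;0 0 5.2 0 0 0 1;0 0 5.2 0 0 0 1;0 0 5.2 0 0 0 1"}}

```text
time_s: 4.85
position: [573.4, 8.0, 118.5]
ee_rot: [3.098, -0.523, 0.001]
force: [3.0, 0.1, 5.2]
finger_gap: -0.1
```

```bash
cat > look.py <<'E'
from plant import *
from h import *
import cv2,sys
s=get_state();print(s["time_s"],s["position"],s["force"])
p=read_camera("side");im=cv2.resize(p["img"][110:230,200:330],None,fx=5,fy=5,interpolation=cv2.INTER_CUBIC);cv2.imwrite(f"pics/side_{sys.argv[1]}.png",im)
for t in("left_vial","right_vial"):print(t,[(np.round(d["position"]).tolist(),round(d["confidence"],2)) for d in spot_in(p,t)])
E
python3 look.py 4
```

```text
4.85 [573.3744303    7.9528321  118.52265807] [2.97157875 0.14269009 5.16906213]
left_vial [([240.0, 208.0], 0.49)]
right_vial [([286.0, 208.0], 0.71)]
```

View pics/side_4.png

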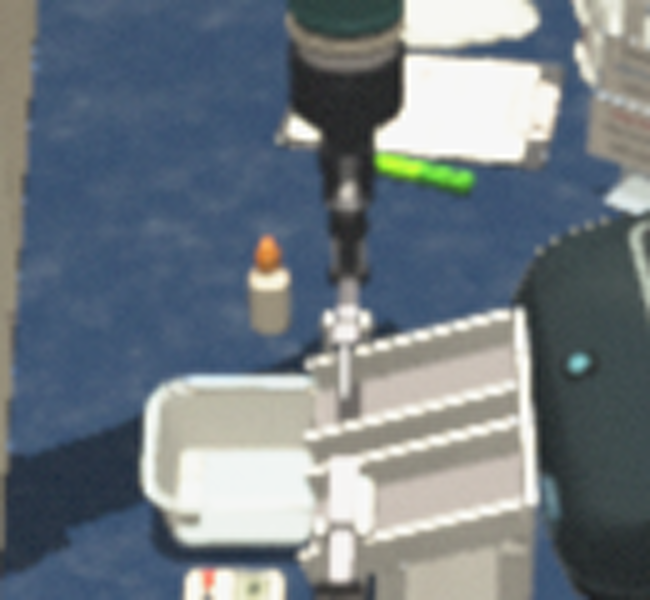

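The lever is down and its inner end is up. The net reports the left vial at (240,208), inside the tub, but I can't see it clearly in the picture. I'll hold, press slightly deeper and look again.

Call:
{"op": "carry_out", "data": {"rows": "0 0 0.2 0 0 0 1;0 0 0.4 0 0 0 1;0 0 0.4 0 0 0 1;0 0 0.4 0 0 0 1;0 0 0.4 0 0 0 1;0 0 0.4 0 0 0 1;0 0 0.4 0 0 0 1;0 0 0.4 0 0 0 1"}}

```text
time_s: 5.8
position: [573.1, 7.4, 114.7]
ee_rot: [3.097, -0.523, 0.001]
force: [2.3, -1.3, 5.1]
finger_gap: -0.1
```

```bash
python3 look.py 5
python3 - <<'E'
from plant import *
from h import *
import cv2
p=read_camera("top");cv2.imwrite("pics/top_5.png",cv2.resize(p["img"][150:230,190:310],None,fx=6,fy=6,interpolation=cv2.INTER_CUBIC))
for t in("left_vial","right_vial"):print(t,[(np.round(d["position"]).tolist(),round(d["confidence"],2)) for d in spot_in(p,t)])
E
```

```text
5.8 [573.05877635   7.42906731 114.66207128] [ 2.33289887 -1.30186921  5.14801967]
left_vial [([284.0, 208.0], 0.63)]
right_vial []
left_vial []
right_vial []
```

View pics/side_5.png

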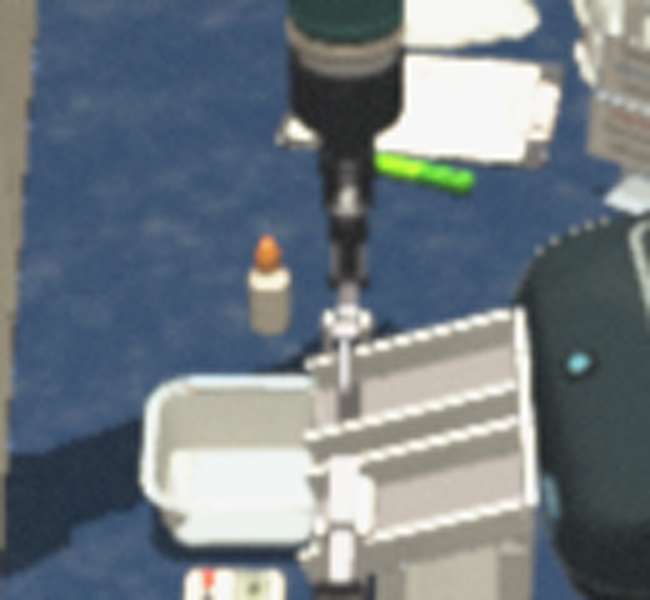

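View pics/top_5.png

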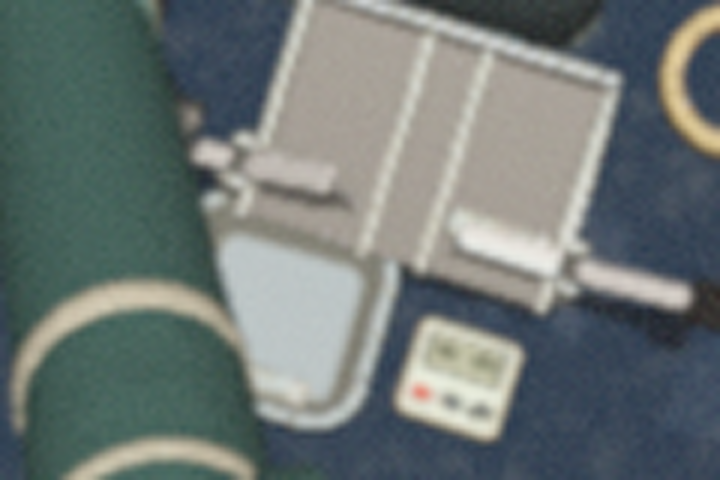

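In the top crop a pale vial lies along the tub's front wall at about (285,387). I release the lever slowly, then clear the view.

Call:
{"op": "carry_out", "data": {"rows": "0 0 -1 0 0 0 1;0 0 -2 0 0 0 1;0 0 -3 0 0 0 1;0 0 -4 0 0 0 1;0 0 -5.5 0 0 0 1;0 0 -8 0 0 0 1;0 0 -12 0 0 0 1;0 -5 -12 0 0 0 1;0 -10 -12 0 0 0 1;0 -15 -12 0 0 0 1"}}

```text
time_s: 7.1
position: [621.8, 151.0, 235.1]
ee_rot: [3.097, -0.525, -0.001]
force: [1.0, -0.1, 0.1]
finger_gap: 0.0
```

Call:
{"op": "carry_out", "data": {"rows": "0 0 0 0 0 0 1;0 0 0 0 0 0 1;0 0 0 0 0 0 1"}}

```text
time_s: 7.4
position: [621.6, 148.3, 233.9]
ee_rot: [3.096, -0.525, -0.002]
force: [0.0, -1.3, -0.2]
finger_gap: -0.1
```

```bash
python3 look.py 6
python3 - <<'E'
from plant import *
from h import *
import cv2
p=read_camera("top");cv2.imwrite("pics/top_6.png",cv2.resize(p["img"][150:230,190:320],None,fx=6,fy=6,interpolation=cv2.INTER_CUBIC))
print([d["position"] for d in spot_in(p,"left_vial")],[d["position"] for d in spot_in(p,"tub")])
E
```

```text
7.4 [621.57213646 148.27026702 233.93635451] [ 0.02420461 -1.26692815 -0.17063021]
left_vial [([238.0, 205.0], 0.45)]
right_vial []
[[259.2, 178.7]] [[348.4, 234.4], [234.6, 202.3]]
```

View pics/side_6.png

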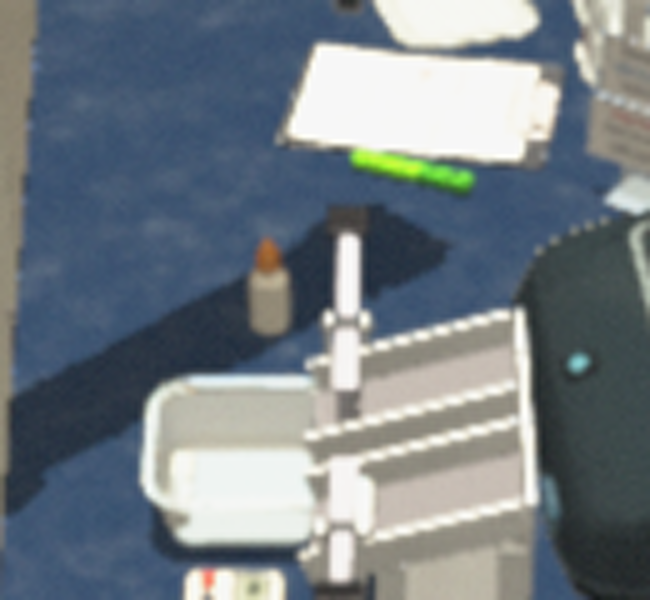

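View pics/top_6.png

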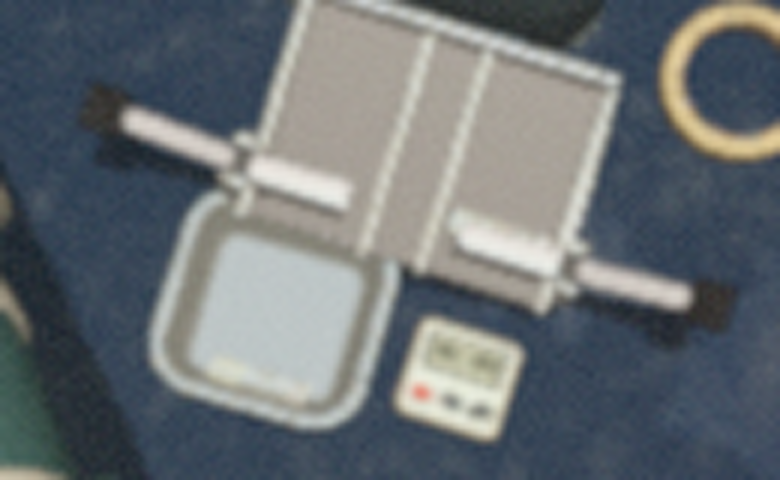

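Run:
```python
from plant import *
from h import *
p=read_camera("top")
y=-0.33;xa=np.array([np.cos(y),np.sin(y)]);ya=np.array([-xa[1],xa[0]])
v=atz(p,(190+262/6,150+382/6),14)[:2]
tb=atz(p,(190+277/6,150+312/6),30)[:2]
print(v,tb,(v-tb)@xa,(v-tb)@ya)
```

```text
[425.0700754  -79.57184338] [465.78849115 -89.83615422] -41.84742383303574 -3.484046073451848
```

The vial's middle is about 42 mm forward of the tub's centre (limit 54), lying on the tub floor. Both levers are up, so I hand the job in.

```bash
python3 -c "
from plant import *
print(get_state()['force']);print(finish_job())"
```

```text
[-0.40394812  0.67484905  0.23911626]
the job is handed in; nothing more can be done
None
```

I pressed the left lever right down with the closed fingertips. That is the lane over the clear tub; I left the red look-alike tub alone. I then let the lever back up, moved the arm clear and handed the job in just after 7 s of the 32 s allowed. No verdict came back.

**Last checks in the pictures:**
- **Left vial:** it lies along the tub's front wall, its middle about 42 mm forward of the tub's centre and 3 mm to the side (limits 54 and 56 mm).
- **Levers and right lane:** both levers are up. The right vial still seems to be behind its shut gate, judged by eye only; the networks gave no reliable detection of it at the end.
- **Tub, timer and bottle:** none shows any visible shift, and the robot touches nothing.

**Disagreements:** the networks' vial reports were unreliable. In the last side picture the left vial was found in the tub, but in the last top picture it was placed on the dispenser. I trusted the top picture itself, which shows the vial in the tub.

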